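# Sort tile trim strips by length into the sample rows

## Task

Sort the four loose white trim strips on the bench by length into the wooden tray: lay each one flat and lengthwise on the floor of the row whose glued-in sample strip has the same length, none on top of another. Set them down gently, do not drop them, and leave the jars of chips and the small green tile where they are.

Things in the scene. Friction and masses are not known exactly. Their poses are not given: they have to be found in the camera images.
- tray: fixed honey-brown wooden tray, 174 (own x) by 340 mm (own y). Origin: centre of underside. Floor top 8 mm above it. Three rows along own y, centred at own x = -56, 0, +56 mm, each 50 mm wide, parted and edged by ribs 6 mm wide, 7 mm high above the floor. End walls at own y = -165 and +165 mm, 10 mm thick, 20 mm above the floor; inner length 320 mm
- sample_short: short sample, a white glazed trim strip 70 x 26 x 22 mm glued to the floor of one of the tray's rows (which one varies), at the row's +y end. Origin: underside, middle of its end by the tray's +y end wall (3 mm off it); axes as the tray's; it reaches from own y = 0 to -70 mm. The rest of the row is free
- sample_medium: medium sample, a white glazed trim strip 100 x 26 x 22 mm glued to the floor of one of the tray's rows (which one varies), at the row's +y end. Origin: underside, middle of its end by the tray's +y end wall (3 mm off it); axes as the tray's; it reaches from own y = 0 to -100 mm. The rest of the row is free
- sample_long: long sample, a white glazed trim strip 130 x 26 x 22 mm glued to the floor of one of the tray's rows (which one varies), at the row's +y end. Origin: underside, middle of its end by the tray's +y end wall (3 mm off it); axes as the tray's; it reaches from own y = 0 to -130 mm. The rest of the row is free
- short_a: loose white glazed ceramic trim strip, short: 70 mm long (own x), 26 mm wide (own y), 22 mm high (z), about 91 g, lying flat on the bench. Origin: centre of its underside. There are two alike, short_a and short_b
- short_b: loose white glazed ceramic trim strip, short: 70 mm long (own x), 26 mm wide (own y), 22 mm high (z), about 91 g, lying flat on the bench. Origin: centre of its underside. There are two alike, short_a and short_b
- medium: loose white glazed ceramic trim strip, medium: 100 mm long (own x), 26 mm wide (own y), 22 mm high (z), about 130 g, lying flat on the bench. Origin: centre of its underside
- long: loose white glazed ceramic trim strip, long: 130 mm long (own x), 26 mm wide (own y), 22 mm high (z), about 169 g, lying flat on the bench. Origin: centre of its underside
- jar_green: bystander: clear jar of green mosaic chips, 88 mm across, 110 mm high. Origin: centre of its underside
- jar_red: bystander: clear jar of red mosaic chips, 88 mm across, 110 mm high. Origin: centre of its underside
- jar_amber: bystander: clear jar of amber mosaic chips, 88 mm across, 110 mm high. Origin: centre of its underside
- swatch: bystander: flat dark green tile 50 x 50 x 6 mm lying among the loose strips. Origin: centre of its underside
Things that resemble listed ones, but are neither listed nor needed, are in the scene too. What is shaped like the long but orange or yellow is not meant. Leave any turquoise look-alike of the medium alone.

How it is judged:
By the outcome, as a careful person would: the job done as asked, in the order asked, and still so for the second after the job is handed in, with the robot touching nothing.
It also fails if it takes over 72 s, if anything falls off the work surface, if the arm or the gripper's body presses on something with over 40 N, if the wrist force passes 120 N, or if a joint passes its speed limit or range.

## Robot

A 7-joint arm with a two-finger parallel gripper is mounted at the origin on the work surface. World frame = base frame: x ahead of the robot, y to its left, z up, the work surface at z = 0. Lengths are in m, angles in degrees, forces in N, time in s.
With the tool pointing down it reaches from about 0.4 to 0.875 m from the base axis. Payload 4.4 kg.
Tool frame: the origin (TCP) lies on the centre line of the jaws, within the pads' length; the fingertips stand 8 mm ahead of it and the grasp point (between the pads) lies 11 mm behind it; z points along the fingers, y is the line along which they close (so a half turn about z gives the same grasp; the last joint's range is limited). The gripper opens to 85 mm and grips with 20 to 120 N. Pads are 22 mm wide; open, the fingers measure 114 mm over their backs; the gripper's body (76 mm by 85 mm) begins 54 mm behind the grasp point. The pads swing forward as they close: fully open they stand 13 mm farther back than shut.
Start: joints at [-3.77, 36.005, 2.206, 86.941, -1.547, 57.084, -1.146], TCP at [0.65, 0, 0.216] pointing down, gripper open.
Joint ranges: [-175.42, 175.42], [-21.48, 121.26], [-71.46, 75.88], [10.55, 141.38], [-63.04, 243.04], [13.31, 113.54], [-168.57, 168.57]. Speed limits (degrees/s): [147.25, 147.25, 180, 180, 180, 180, 180].

## Interface

Orientations are given as [roll, pitch, yaw] about the fixed x, y, z axes, in that order (R = Rz(yaw) Ry(pitch) Rx(roll)).
In Python, from cell import * gives the robot as it stands.
- The arm moves only by the tool play_rows, never from a script. Its argument "steps" is one flat list of numbers, 7 for each row, row after row: the shift along the world's x, y, z as a fraction of full scale, then the turn, a rotation vector about the world's x, y, z as a fraction of full scale, then the opening, from 0 (shut) to 1 (fully open). In form: [tx, ty, tz, rx, ry, rz, jaw, tx, ty, tz, rx, ry, rz, jaw, ...]. A call has exactly 10 rows; each row is the pose to reach, as a shift and turn from the pose commanded when the call began; what a row does not reach only later rows make up. Full scale, the value 1, is 0.1 m for a shift and 90 degrees for a turn. A row lasts 1/8 s, in which the tool goes at most 62.5 mm and 10.7 degrees, less where a joint would pass 70% of its speed; a pose out of reach is approached as far as the arm can. A call with a number of a shift or a turn outside -1 to 1 is refused whole. A call with a gripper value outside its range is refused whole. The fingers move at their own pace and stop on an object; the grip force is fixed at half the most. Time passes only in rows, so rows that repeat a pose let the fingers close, or fill a call up. It gives the time, the measured TCP pose, the force, the opening and the grip force at its end, in the units of the state.
- get_obs(): the state, without advancing time (a new reading comes with each control period).
- snapshot(name): name is "scene" or "side" or "wrist"; returns (picture, depth): 420x560x3 uint8, blue, green, red; 420x560 float32, m along the optical axis (not along the pixel's ray), 0 where there is no reading.
- camera_info(name): a dict with "fx", "fy", "cx", "cy" (pixels), "R" (3x3) and "t" (3): a world point X has camera coordinates R X + t. Camera axes: x right, y down, z forward; pixel columns grow to the right and rows downward; lengths in m; the calibration is good to about 2 mm. A picture is of the moment at which its call begins: read the wrist's pose just before it. camera_info takes no time and is no camera call; for the wrist camera it gives the pose at the moment of the call.
- finish_job(): hands the job in; it is judged then, once.
The state is a dict: "clock": time; "joint_pos": joint angles; "joint_velocities": joint speeds; "joint_efforts": joint torques, N m; "ee_pos": TCP position; "ee_rot": TCP orientation; "ft_force": force on the tool from outside, world axes, zero at the start; "moment": the same for the moment, N m; "opening": finger opening in m; "grip_force": force on a finger pad.
Only numpy, scipy, OpenCV 4.12 (cv2) and the standard library are available. Lean on these libraries where they do the work, as an engineer would, in place of code of your own. Each camera call takes 0.05 s, during which the arm holds its last target. There are 200 camera calls.

## Working session

There is one attempt and no reset: what is moved stays moved. The work goes in short steps, Python scripts to look and compute and a tool call to move; the robot and the scene stay as the last step left them, time stands still between calls to the robot, and variables do not carry over. Pictures are saved under pics/ and viewed, at most 10 in all, crops included, and the job is handed in when it is done.

Besides the shell and the picture viewer there is one more tool, called after ">>>" as name(argument=value, ...) on one line, values as JSON. play_rows: Moves the arm, as the interface text tells. Its arguments: {"type":"object","properties":{"steps":{"type":"array"}},"required":["steps"]}

```bash
ls; mkdir -p pics
python3 - <<'E'
from cell import *
import cv2,numpy as np
for n in ("scene","side"):
    p,d=snapshot(n); cv2.imwrite(f"pics/{n}0.png",p); np.savez(f"{n}0.npz",p=p,d=d,**camera_info(n))
    print(n,camera_info(n))
print(get_obs())
E
```

```text
pics
scene {'fx': 400.8427670793666, 'fy': 400.8427670793666, 'cx': 280.06524185981345, 'cy': 210.94566834344255, 'R': array([[-0.16611513,  0.9860462 , -0.01089296],
       [ 0.66309553,  0.10351928, -0.74134208],
       [-0.72986991, -0.13037121, -0.67103895]]), 't': array([ 0.09750666, -0.25205931,  1.51191818])}
side {'fx': 414.15420481701665, 'fy': 414.15420481701665, 'cx': 276.4964759284103, 'cy': 208.26399170548922, 'R': array([[ 0.83299399, -0.5532692 , -0.00376923],
       [-0.2856642 , -0.42423764, -0.85931275],
       [ 0.47383222,  0.71687909, -0.5114366 ]]), 't': array([-0.38724671,  0.17664759,  0.95547379])}
{'clock': 0.1, 'joint_pos': array([-3.76837768, 36.05366813,  2.20424276, 86.98827209, -1.54718283,
       57.08686966, -1.14522237]), 'joint_velocities': array([ 0.02536801, -0.06581486, -0.11855901, -0.08180558,  0.05277931,
        0.06154958,  0.0300557 ]), 'joint_efforts': array([ 3.65140630e-03, -5.64529252e+01,  1.23032581e+00, -1.93971133e+01,
        1.11524854e-02,  5.46943455e-03, -1.37002465e-05]), 'ee_pos': array([ 6.49415190e-01, -2.95933397e-06,  2.15492149e-01]), 'ee_rot': array([-1.79900923e+02,  1.71237566e-03,  8.99977201e+01]), 'ft_force': array([-0.84951663, -0.92475431,  0.54165995]), 'moment': array([ 0.05378216,  0.03211532, -0.01792173]), 'grip_force': 0.0, 'opening': 0.08537072093291888}
```

View pics/scene0.png

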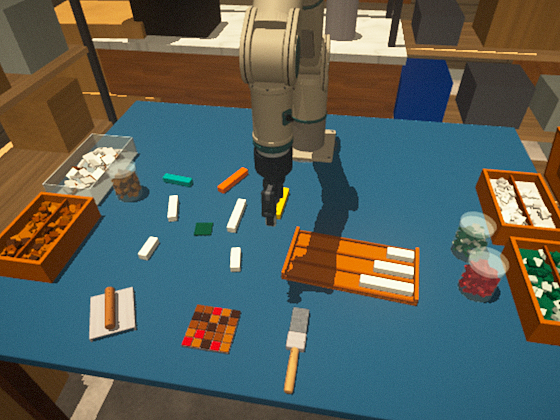

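View pics/side0.png

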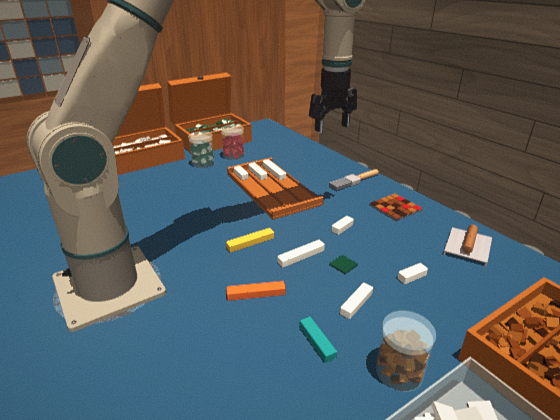

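The scene view shows white candidates at px (173,208) medium, (237,215) long, and (149,248) and (236,259) short. The glued samples are at (400,254) short, (394,268) medium and (385,286) long. Look-alikes to leave alone are turquoise (177,180), orange (233,180) and yellow (283,203). The swatch is at (203,229). The side view agrees, with the loose whites at (301,252), (343,225), (357,300) and (412,273).

```bash
cat > h.py <<'E'
import cv2,numpy as np
def cloud(d,c):
    v,u=np.mgrid[:d.shape[0],:d.shape[1]]
    X=np.stack([(u-c['cx'])/c['fx']*d,(v-c['cy'])/c['fy']*d,d],-1)
    return (X-c['t'])@c['R']
def strips(p,d,c,lo=.012,hi=.06,minpts=40,box=(.3,.95,-.5,.5)):
    """white things: per component height, and rectangle of the top-face points"""
    W=cloud(d,c); h=cv2.cvtColor(p,cv2.COLOR_BGR2HSV)
    m=(h[...,1]<75)&(h[...,2]>110)&(d>0)&(W[...,2]<hi)&(W[...,2]>-.01)
    m&=(W[...,0]>box[0])&(W[...,0]<box[1])&(W[...,1]>box[2])&(W[...,1]<box[3])
    n,l,s,_=cv2.connectedComponentsWithStats(m.astype(np.uint8),connectivity=4)
    out=[]
    for i in range(1,n):
        if s[i,4]<minpts: continue
        P=W[l==i]; z=np.percentile(P[:,2],80); T=P[P[:,2]>z-.005]
        (cx,cy),(a,b),an=cv2.minAreaRect((T[:,:2]*1000).astype(np.float32))
        if a<b: a,b,an=b,a,an+90
        out.append((s[i,:2]+s[i,2:4]//2,round(cx),round(cy),round(z*1000,1),round(a),round(b),round((an+90)%180-90,1)))
    return out
E
python3 - <<'E'
from h import *
for n in ("scene","side"):
    q=np.load(n+"0.npz"); print(n)
    for o in strips(q['p'],q['d'],q): print(*o)
    W=cloud(q['d'],q); h=cv2.cvtColor(q['p'],cv2.COLOR_BGR2HSV)
    # tray
    m=(h[...,1]>120)&(h[...,0]<20)&(W[...,0]>.55)&(W[...,0]<1)&(W[...,1]>-.02)&(W[...,1]<.42)&(W[...,2]>.004)&(W[...,2]<.05)
    k,l,s,_=cv2.connectedComponentsWithStats(m.astype(np.uint8)); i=1+s[1:,4].argmax()
    P=W[l==i]; print('tray',cv2.minAreaRect((P[:,:2]*1000).astype(np.float32)),np.percentile(P[:,2],[5,25,50,75,95,99]))
    # table z
    m=(h[...,0]>95)&(h[...,0]<115)&(W[...,0]>.4)&(W[...,0]<.9)&(abs(W[...,1])<.4); print('table z',np.median(W[m][:,2]))
    g=(h[...,0]>40)&(h[...,0]<85)&(h[...,1]>100)&(W[...,0]>.4)&(W[...,0]<.9)&(abs(W[...,1])<.4)&(W[...,2]<.04)
    print('green',np.median(W[g],0))
E
python3 - <<'E'
import cv2
p=cv2.imread('pics/scene0.png')[160:310,130:430]
cv2.imwrite('pics/crop1.png',cv2.resize(p,(800,400),interpolation=cv2.INTER_CUBIC))
E
```

```text
scene
[172 208] 432 -359 22.8 100 25 18.1
[236 215] 435 -158 23.2 131 27 -0.9
[148 248] 603 -366 22.8 71 27 -6.2
[235 259] 605 -118 23.2 71 26 11.8
[400 254] 529 314 31.3 67 27 85.0
[394 269] 582 295 31.0 98 27 83.2
[387 285] 637 275 31.1 129 29 83.3
[112 313] 813 -369 14.9 123 101 27.4
[298 329] 787 76 20.4 105 41 -0.5
tray ((601.4196166992188, 185.1815948486328), (338.76702880859375, 123.23778533935547), 85.75662231445312) [0.00602671 0.00791762 0.00954248 0.0144151  0.02785443 0.0303565 ]
table z 0.0004899028254254354
green [ 0.50360737 -0.24326211  0.005879  ]
side
[274 170] 633 273 29.2 140 28 84.2
[258 171] 578 292 29.4 102 28 82.5
[241 173] 525 312 29.0 75 26 86.7
[345 180] 786 72 18.9 110 43 -2.7
[343 225] 603 -121 21.4 72 28 13.7
[468 247] 812 -371 13.9 126 100 27.6
[301 253] 431 -161 21.4 130 30 -1.1
[413 273] 601 -370 21.6 73 28 -7.4
[356 300] 431 -363 21.5 102 26 18.0
tray ((605.1976928710938, 185.4142303466797), (354.2825622558594, 110.18070983886719), 89.9731216430664) [0.00541821 0.00682087 0.00820442 0.0133069  0.02615644 0.02818941]
table z -0.0006973799691337734
green [ 0.49596348 -0.24708743  0.00518203]
```

View pics/crop1.png

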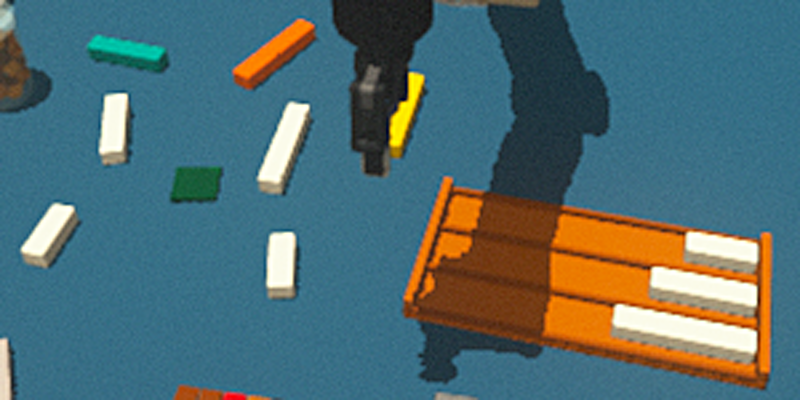

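The crop confirms the four white strips are the listed ones. Sample rows run short, medium, long from nearest the robot outward. Next I check clearances around the picks.

Run:
```python
from h import *
for n,R in (("scene",dict(jar=(105,160,145,205),yellow=(277,186,293,222),turq=(160,170,196,190),orange=(215,165,252,196))),("side",dict(jar=(372,305,440,390),yellow=(222,225,278,255),turq=(295,312,340,365)))):
    q=np.load(n+"0.npz"); W=cloud(q['d'],q); h=cv2.cvtColor(q['p'],cv2.COLOR_BGR2HSV)
    for k,(a,b,c,e) in R.items():
        P=W[b:e,a:c]; hh=h[b:e,a:c]; m=((hh[...,0]<95)&(hh[...,1]>90)&(P[...,2]>.008)); P=P[m]*1000
        print(n,k,len(P),np.percentile(P,[3,50,97],axis=0).round().tolist())
a=np.radians(-4.9);ex=np.array([np.cos(a),np.sin(a)]);ey=np.array([-ex[1],ex[0]])
S=np.array([[527,313],[580,293.5],[635,274]]);L=np.array([[-56,122],[0,107],[56,92]])
c=(S-L@np.array([ex,ey])).mean(0);print('tray',c)
for k,l in dict(long=(56,-85),med=(0,-100),s1=(-56,-115),s2=(-56,-25)).items(): print(k,c+np.array(l)@np.array([ex,ey]))
```

```text
scene jar 393 [[376.0, -554.0, 18.0], [410.0, -510.0, 59.0], [420.0, -490.0, 101.0]]
scene yellow 189 [[300.0, -41.0, 11.0], [375.0, -29.0, 22.0], [607.0, 13.0, 273.0]]
scene turq 227 [[284.0, -442.0, 9.0], [303.0, -392.0, 21.0], [314.0, -347.0, 25.0]]
scene orange 280 [[217.0, -244.0, 9.0], [278.0, -212.0, 21.0], [328.0, -179.0, 25.0]]
side jar 966 [[334.0, -576.0, 27.0], [341.0, -557.0, 65.0], [377.0, -517.0, 93.0]]
side yellow 453 [[291.0, -56.0, 9.0], [350.0, -47.0, 20.0], [414.0, -28.0, 23.0]]
side turq 695 [[277.0, -448.0, 9.0], [290.0, -407.0, 21.0], [307.0, -354.0, 23.0]]
tray [571.52705589 186.89105331]
long [620.06195401  97.41835544]
med [562.98536358  87.25652369]
s1 [505.90877314  77.09469194]
s2 [513.59629623 166.7657686 ]
```

>>> play_rows(steps=[-0.09, -0.06, -0.06, 0, 0, -0.1, 0.6, -0.18, -0.12, -0.12, 0, 0, -0.2, 0.6, -0.27, -0.18, -0.18, 0, 0, -0.3, 0.6, -0.36, -0.24, -0.24, 0, 0, -0.4, 0.6, -0.45, -0.3, -0.3, 0, 0, -0.5, 0.6, -0.54, -0.36, -0.36, 0, 0, -0.6, 0.6, -0.63, -0.42, -0.42, 0, 0, -0.7, 0.6, -0.72, -0.48, -0.48, 0, 0, -0.8, 0.6, -0.81, -0.54, -0.54, 0, 0, -0.9, 0.6, -0.9, -0.6, -0.6, 0, 0, -1, 0.6])

```text
clock: 1.35
ee_pos: [0.5594, -0.06, 0.1558]
ee_rot: [-180.0, 0.0, -0.3]
ft_force: [-0.0, 0.3, 0.9]
opening: 0.0512
grip_force: 0.0
```

>>> play_rows(steps=[-0.1, -0.08, -0.05, 0, 0, 0, 0.6, -0.2, -0.16, -0.1, 0, 0, 0, 0.6, -0.3, -0.24, -0.15, 0, 0, 0, 0.6, -0.4, -0.32, -0.2, 0, 0, 0, 0.6, -0.5, -0.4, -0.25, 0, 0, 0, 0.6, -0.6, -0.48, -0.3, 0, 0, 0, 0.6, -0.7, -0.56, -0.35, 0, 0, 0, 0.6, -0.8, -0.64, -0.4, 0, 0, 0, 0.6, -0.9, -0.72, -0.45, 0, 0, 0, 0.6, -1, -0.8, -0.5, 0, 0, 0, 0.6])

```text
clock: 2.6
ee_pos: [0.4594, -0.1405, 0.106]
ee_rot: [180.0, -0.0, 0.0]
ft_force: [-0.2, -0.1, -0.5]
opening: 0.0513
grip_force: 0.0
```

>>> play_rows(steps=[-0.14, -0.1, -0.05, 0, 0, 0, 0.6, -0.27, -0.2, -0.15, 0, 0, 0, 0.6, -0.27, -0.2, -0.35, 0, 0, 0, 0.6, -0.27, -0.2, -0.55, 0, 0, 0, 0.6, -0.27, -0.2, -0.72, 0, 0, 0, 0.6, -0.27, -0.2, -0.84, 0, 0, 0, 0.6, -0.27, -0.2, -0.89, 0, 0, 0, 0.6, -0.27, -0.2, -0.89, 0, 0, 0, 0, -0.27, -0.2, -0.89, 0, 0, 0, 0, -0.27, -0.2, -0.89, 0, 0, 0, 0])

```text
clock: 3.85
ee_pos: [0.4334, -0.16, 0.0177]
ee_rot: [180.0, -0.1, 0.0]
ft_force: [0.2, 0.0, -0.7]
opening: 0.0001
grip_force: 0.0
```

Run:
```python
from cell import *
from h import *
P=[]
for n in ("scene","side","wrist"):
    c=camera_info(n); p,d=snapshot(n); np.savez(n+"1.npz",p=p,d=d,**c)
    if n!="wrist":
        x=c['R']@[.433,-.16,.02]+c['t']; u,v=int(c['fx']*x[0]/x[2]+c['cx']),int(c['fy']*x[1]/x[2]+c['cy'])
        p=p[max(0,v-60):v+60,u-80:u+80]
    P.append(cv2.resize(p,(266,200)))
    if n=="side": print([tuple(map(str,o)) for o in strips(np.load('side1.npz')['p'],np.load('side1.npz')['d'],c)])
cv2.imwrite("pics/g1.png",np.hstack(P))
print(get_obs()['opening'])
```

```text
[('[275 170]', '633', '275', '29.2', '134', '29', '83.5'), ('[258 171]', '578', '294', '29.4', '110', '28', '83.2'), ('[241 173]', '524', '315', '28.8', '78', '27', '82.9'), ('[345 180]', '787', '73', '18.9', '110', '43', '-3.5'), ('[343 225]', '603', '-122', '21.4', '72', '29', '15.0'), ('[468 247]', '813', '-371', '13.9', '128', '100', '27.4'), ('[301 253]', '431', '-161', '21.6', '130', '28', '-1.7'), ('[413 273]', '600', '-370', '21.5', '71', '28', '-4.6'), ('[356 300]', '430', '-364', '21.7', '100', '27', '18.5')]
-6.212057968973355e-05
```

View pics/g1.png

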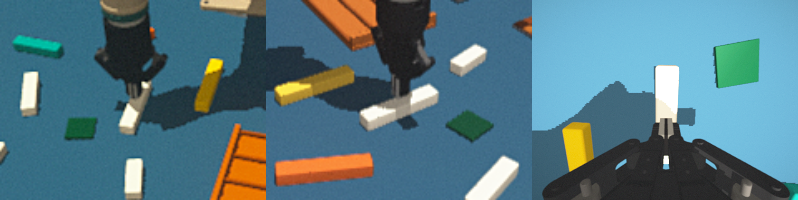

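Run:
```python
from h import *
P=[]
for n in ("scene","side"):
    q=np.load(n+"1.npz"); W=cloud(q['d'],q); h=cv2.cvtColor(q['p'],cv2.COLOR_BGR2HSV)
    m=(h[...,1]<90)&(h[...,2]<75)&(np.hypot(W[...,0]-.433,W[...,1]+.16)<.05)&(W[...,2]>.012)&(W[...,2]<.1)
    A=W[m]*1000; print(n,len(A)); 
    for i in np.argsort(A[:,2])[::max(1,len(A)//14)]: print(A[i].round(),end=' ')
    print()
    c=q; x=c['R']@[.433,-.16,.03]+c['t']; u,v=int(c['fx']*x[0]/x[2]+c['cx']),int(c['fy']*x[1]/x[2]+c['cy'])
    P.append(cv2.resize(q['p'][v-35:v+25,u-40:u+40],(400,300),interpolation=cv2.INTER_NEAREST))
cv2.imwrite("pics/g2.png",np.hstack(P))
```

```text
scene 209
[ 442. -162.   37.] [ 441. -170.   50.] [ 444. -157.   59.] [ 444. -156.   70.] [ 448. -151.   78.] [ 431. -161.   81.] [ 433. -163.   83.] [ 443. -125.   85.] [ 444. -145.   87.] [ 445. -169.   89.] [ 433. -139.   90.] [ 443. -187.   92.] [ 445. -195.   93.] [ 444. -192.   96.] [ 424. -191.   98.] 
side 238
[ 421. -158.   38.] [ 425. -173.   46.] [ 432. -175.   52.] [ 425. -168.   57.] [ 426. -174.   66.] [ 421. -189.   77.] [ 440. -163.   81.] [ 420. -153.   83.] [ 423. -174.   85.] [ 420. -129.   87.] [ 420. -133.   90.] [ 421. -196.   93.] [ 425. -175.   96.] [ 420. -120.   97.]
```

View pics/g2.png

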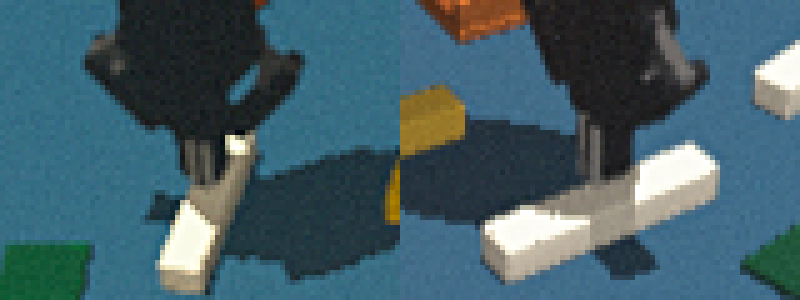

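Run:
```python
from h import *
for n in ("scene","side","wrist"):
    q=np.load(n+"1.npz"); W=cloud(q['d'],q)*1000
    m=(abs(W[...,0]-433)<22)&(abs(W[...,1]+160)<18)&(W[...,2]>5)&(W[...,2]<70)&(q['d']>0)
    z=W[m][:,2]; print(n,np.histogram(z,np.arange(4,70,2))[0])
    f=W[m&(W[...,2]>25)&(W[...,2]<50)]; print(len(f),np.median(f,0).round(1), f[f[:,2].argsort()[:8]].round(1).tolist())
from cell import *
print(get_obs()['joint_pos'].round(2))
```

```text
scene [ 2  2  3  1  2  1  7  9 26 28  4  0  0  0  0  0  3  2  6  3  4  6  4  9
  2  4  6  7  8  4  4  4]
29 [ 441.5 -153.8   43.9] [[427.4, -148.5, 25.4], [439.7, -150.7, 36.0], [442.1, -162.2, 36.5], [441.0, -153.3, 36.9], [444.0, -155.4, 39.2], [439.5, -150.4, 39.9], [445.4, -158.0, 40.1], [438.5, -168.9, 40.4]]
side [ 3  9 10  9  9 12 11 14 62 24  0  0  1  0  4  0  4  6  5  7  8  9  4  7
  6 10 13  3 10  8  4  6]
48 [ 425.2 -166.9   43.2] [[426.5, -163.2, 29.9], [432.7, -167.1, 32.8], [439.2, -166.7, 33.0], [425.8, -168.1, 33.2], [430.2, -166.3, 33.3], [423.8, -166.6, 36.1], [425.7, -168.1, 36.2], [421.2, -165.9, 36.7]]
wrist [  0   0   0   0   0   0   0  52 667 756   4   0   0   0   0   2  25  61
  85  85  95 111 114 102 125 116 136 124 140 141  89  75]
578 [ 443.8 -161.6   44.6] [[443.3, -167.3, 35.5], [443.5, -156.9, 35.8], [443.7, -163.1, 36.4], [443.8, -166.2, 36.5], [443.2, -162.6, 36.5], [443.9, -155.3, 36.7], [443.9, -155.9, 36.7], [443.9, -164.2, 36.7]]
[  9.09  42.39  11.39 125.06 -30.67  15.13 -42.64]
```

The fingertips stand at z≈35 mm while the reported TCP is at 18, so they closed above the strip. By the cameras, the tips sit about 25 mm higher than the text implies. I'll open and go down in a measured step.

>>> play_rows(steps=[0, 0, 0, 0, 0, 0, 0.6, 0, 0, 0, 0, 0, 0, 0.6, 0, 0, 0, 0, 0, 0, 0.6, 0, 0, -0.03, 0, 0, 0, 0.6, 0, 0, -0.06, 0, 0, 0, 0.6, 0, 0, -0.09, 0, 0, 0, 0.6, 0, 0, -0.12, 0, 0, 0, 0.6, 0, 0, -0.15, 0, 0, 0, 0.6, 0, 0, -0.15, 0, 0, 0, 0.6, 0, 0, -0.15, 0, 0, 0, 0.6])

```text
clock: 5.25
ee_pos: [0.433, -0.16, 0.0023]
ee_rot: [180.0, 0.0, -0.0]
ft_force: [0.3, -0.4, -0.3]
opening: 0.0512
grip_force: 0.0
```

```bash
cat > tips.py <<'E'
from cell import *
from h import *
import sys
o=get_obs(); e=o['ee_pos']*1000
print('ee',e.round(1),'j',o['joint_pos'].round(1),'F',o['ft_force'].round(1),'open',round(o['opening']*1000,1))
for n in ("wrist","side"):
    c=camera_info(n); p,d=snapshot(n); W=cloud(d,c)*1000; h=cv2.cvtColor(p,cv2.COLOR_BGR2HSV)
    m=(d>0)&(h[...,2]<100)&(np.hypot(W[...,0]-e[0],W[...,1]-e[1])<45)&(W[...,2]>8)&(W[...,2]<90)&~((h[...,0]>90)&(h[...,0]<125)&(h[...,1]>100))
    f=W[m]; print(n,'lowest finger pts',f[f[:,2].argsort()[:12:2]].round(0).tolist())
    cv2.imwrite(f"pics/{n}_last.png",p); np.savez(n+"_last.npz",p=p,d=d,**c)
E
python3 tips.py
```

```text
ee [ 433.  -160.     2.3] j [  8.8  44.3  11.9 125.3 -37.3  13.8 -36.2] F [ 0.3 -0.4 -0.3] open 51.2
wrist lowest finger pts [[433.0, -136.0, 21.0], [436.0, -136.0, 21.0], [432.0, -136.0, 21.0], [433.0, -136.0, 22.0], [435.0, -136.0, 22.0], [431.0, -136.0, 22.0]]
side lowest finger pts [[438.0, -136.0, 21.0], [432.0, -193.0, 22.0], [424.0, -133.0, 22.0], [434.0, -136.0, 22.0], [427.0, -192.0, 23.0], [442.0, -134.0, 24.0]]
```

>>> play_rows(steps=[0.1, 0, 0, 0, 0, 0, 0.6, 0.2, 0, -0.02, 0, 0, 0, 0.6, 0.2, 0, -0.06, 0, 0, 0, 0.6, 0.2, 0, -0.1, 0, 0, 0, 0.6, 0.2, 0, -0.1, 0, 0, 0, 0.6, 0.2, 0, -0.1, 0, 0, 0, 0, 0.2, 0, -0.1, 0, 0, 0, 0, 0.2, 0, -0.1, 0, 0, 0, 0, 0.2, 0, -0.1, 0, 0, 0, 0, 0.2, 0, -0.1, 0, 0, 0, 0])

```text
clock: 6.6
ee_pos: [0.4528, -0.1601, -0.0074]
ee_rot: [-180.0, -0.0, -0.0]
ft_force: [-1.5, 0.2, 5.8]
opening: 0.0239
grip_force: 59.9
```

```bash
python3 tips.py
```

```text
ee [ 452.8 -160.1   -7.4] j [  7.5  46.1  13.  122.5 -38.2  15.2 -36.3] F [-1.5  0.2  5.8] open 23.9
wrist lowest finger pts [[459.0, -183.0, 14.0], [459.0, -140.0, 14.0], [460.0, -141.0, 14.0], [460.0, -185.0, 14.0], [460.0, -185.0, 15.0], [460.0, -182.0, 15.0]]
side lowest finger pts [[442.0, -172.0, 11.0], [445.0, -185.0, 14.0], [440.0, -179.0, 15.0], [444.0, -182.0, 16.0], [445.0, -184.0, 16.0], [452.0, -187.0, 18.0]]
```

>>> play_rows(steps=[0, 0, 0.1, 0, 0, 0, 0, 0, 0, 0.25, 0, 0, 0, 0, 0, 0.05, 0.45, 0, 0, 0, 0, 0.05, 0.15, 0.6, 0, 0, 0, 0, 0.1, 0.27, 0.7, 0, 0, 0, 0, 0.16, 0.4, 0.76, 0, 0, 0.08, 0, 0.22, 0.55, 0.8, 0, 0, 0.17, 0, 0.29, 0.7, 0.8, 0, 0, 0.26, 0, 0.36, 0.85, 0.8, 0, 0, 0.35, 0, 0.42, 1, 0.8, 0, 0, 0.44, 0])

```text
clock: 7.95
ee_pos: [0.4953, -0.0595, 0.0732]
ee_rot: [180.0, -0.0, 39.9]
ft_force: [0.1, 0.5, -1.7]
opening: 0.0246
grip_force: 59.1
```

>>> play_rows(steps=[0.08, 0.1, 0, 0, 0, 0.05, 0, 0.15, 0.2, 0, 0, 0, 0.1, 0, 0.22, 0.3, 0, 0, 0, 0.15, 0, 0.3, 0.4, 0, 0, 0, 0.2, 0, 0.38, 0.5, 0, 0, 0, 0.25, 0, 0.45, 0.6, 0, 0, 0, 0.3, 0, 0.52, 0.7, 0, 0, 0, 0.35, 0, 0.6, 0.8, 0, 0, 0, 0.4, 0, 0.68, 0.9, 0, 0, 0, 0.45, 0, 0.75, 1, 0, 0, 0, 0.5, 0])

```text
clock: 9.2
ee_pos: [0.5706, 0.0407, 0.0723]
ee_rot: [180.0, 0.0, 84.9]
ft_force: [-0.1, -0.5, -1.3]
opening: 0.0243
grip_force: 59.1
```

>>> play_rows(steps=[0.1, 0.15, 0, 0, 0, 0, 0, 0.22, 0.33, 0, 0, 0, 0, 0, 0.34, 0.5, 0, 0, 0, 0, 0, 0.45, 0.66, 0, 0, 0, 0, 0, 0.52, 0.77, -0.04, 0, 0, 0, 0, 0.52, 0.77, -0.16, 0, 0, 0, 0, 0.52, 0.77, -0.3, 0, 0, 0, 0, 0.52, 0.77, -0.43, 0, 0, 0, 0, 0.52, 0.77, -0.5, 0, 0, 0, 0, 0.52, 0.77, -0.5, 0, 0, 0, 0])

```text
clock: 10.45
ee_pos: [0.6214, 0.1166, 0.0215]
ee_rot: [-179.9, 0.0, 84.6]
ft_force: [-0.0, 0.1, -1.1]
opening: 0.0242
grip_force: 59.1
```

Run:
```python
from cell import *
from h import *
o=get_obs(); print(o['ee_pos'],o['ee_rot'],o['opening'],o['clock'])
P=[]
for n in ("scene","side"):
    c=camera_info(n); p,d=snapshot(n); np.savez(n+"2.npz",p=p,d=d,**c)
    for s in strips(p,d,c): print(n,*s)
    x=c['R']@[.6,.18,.02]+c['t']; u,v=int(c['fx']*x[0]/x[2]+c['cx']),int(c['fy']*x[1]/x[2]+c['cy'])
    P.append(cv2.resize(p[v-60:v+60,u-80:u+80],(400,300)))
cv2.imwrite("pics/p1.png",np.hstack(P))
```

```text
[0.62144961 0.1165729  0.02151513] [-1.79921380e+02  2.70419500e-02  8.45713017e+01] 0.024208375928864656 10.45
scene [172 208] 433 -360 23.2 102 26 17.4
scene [148 248] 604 -366 23.4 71 29 -6.2
scene [235 259] 605 -117 23.3 71 25 14.8
scene [400 254] 529 314 30.8 67 27 84.8
scene [304 264] 617 68 51.8 67 26 82.4
scene [394 269] 583 295 31.1 98 26 84.6
scene [334 270] 628 144 52.0 35 24 -86.4
scene [387 285] 637 276 31.3 129 27 84.1
scene [112 313] 813 -369 14.9 123 101 27.4
scene [298 329] 786 76 20.4 105 41 -0.8
side [274 170] 632 272 29.2 132 28 84.1
side [258 171] 579 295 29.2 107 29 82.0
side [241 173] 524 313 29.3 79 28 85.3
side [345 180] 786 72 18.6 107 42 -0.8
side [304 186] 618 82 50.8 109 30 78.9
side [343 225] 602 -121 21.6 71 27 12.2
side [468 247] 812 -371 13.9 124 100 27.5
side [413 273] 602 -370 21.6 74 28 -6.2
side [356 300] 431 -363 21.8 102 26 17.8
```

View pics/p1.png

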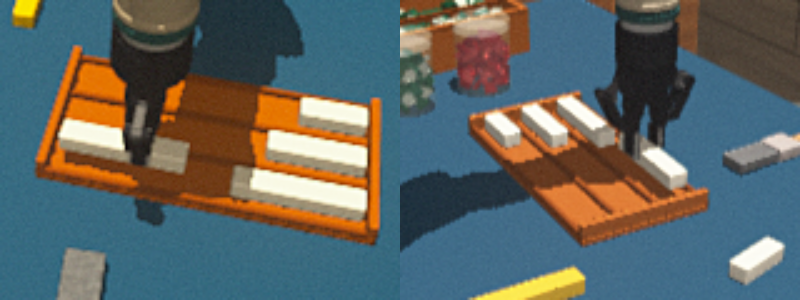

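The views show the long strip held level above the far row (scene crop px (60–190,145)), in line with its sample and inside the end wall. Now lower it and release.

>>> play_rows(steps=[0, 0, -0.09, 0, 0, 0, 0, 0, 0, -0.16, 0, 0, 0, 0, 0, 0, -0.2, 0, 0, 0, 0, 0, 0, -0.22, 0, 0, 0, 0, 0, 0, -0.22, 0, 0, 0, 0, 0, 0, -0.22, 0, 0, 0, 0.5, 0, 0, -0.22, 0, 0, 0, 0.5, 0, 0, -0.22, 0, 0, 0, 0.5, 0, 0, 0, 0, 0, 0, 0.5, 0, 0, 0.3, 0, 0, 0, 0.5])

```text
clock: 11.8
ee_pos: [0.6212, 0.1169, 0.052]
ee_rot: [-179.9, 0.0, 84.6]
ft_force: [0.0, 0.4, 0.4]
opening: 0.0426
grip_force: 0.0
```

>>> play_rows(steps=[-0.01, -0.1, 0.03, 0, 0, -0.04, 0.6, -0.02, -0.2, 0.06, 0, 0, -0.08, 0.6, -0.03, -0.3, 0.1, 0, 0, -0.12, 0.6, -0.04, -0.4, 0.1, 0, 0, -0.16, 0.6, -0.05, -0.5, 0.1, 0, 0, -0.2, 0.6, -0.06, -0.6, 0.1, 0, 0, -0.24, 0.6, -0.07, -0.7, 0.1, 0, 0, -0.28, 0.6, -0.08, -0.8, 0.1, 0, 0, -0.32, 0.6, -0.09, -0.9, 0.1, 0, 0, -0.36, 0.6, -0.1, -1, 0.1, 0, 0, -0.4, 0.6])

```text
clock: 13.05
ee_pos: [0.612, 0.0164, 0.0623]
ee_rot: [180.0, -0.0, 48.4]
ft_force: [0.3, 0.3, 0.3]
opening: 0.0513
grip_force: 0.0
```

>>> play_rows(steps=[-0.01, -0.1, 0, 0, 0, -0.04, 0.6, -0.02, -0.2, 0, 0, 0, -0.08, 0.6, -0.03, -0.3, 0, 0, 0, -0.12, 0.6, -0.04, -0.4, 0, 0, 0, -0.16, 0.6, -0.05, -0.5, 0, 0, 0, -0.2, 0.6, -0.06, -0.6, 0, 0, 0, -0.24, 0.6, -0.07, -0.7, 0, 0, 0, -0.28, 0.6, -0.08, -0.8, 0, 0, 0, -0.32, 0.6, -0.09, -0.9, 0, 0, 0, -0.36, 0.6, -0.09, -1, 0, 0, 0, -0.4, 0.6])

```text
clock: 14.3
ee_pos: [0.6029, -0.0836, 0.0623]
ee_rot: [-180.0, 0.0, 12.4]
ft_force: [-0.1, -0.5, -0.1]
opening: 0.0509
grip_force: 0.0
```

>>> play_rows(steps=[0, -0.12, 0, 0, 0, 0, 0.6, 0, -0.25, 0, 0, 0, 0, 0.6, 0, -0.36, -0.08, 0, 0, 0, 0.6, 0, -0.36, -0.26, 0, 0, 0, 0.6, 0, -0.36, -0.46, 0, 0, 0, 0.6, 0, -0.36, -0.62, 0, 0, 0, 0.6, 0, -0.36, -0.7, 0, 0, 0, 0.6, 0, -0.36, -0.7, 0, 0, 0, 0, 0, -0.36, -0.7, 0, 0, 0, 0, 0, -0.36, -0.7, 0, 0, 0, 0])

```text
clock: 15.55
ee_pos: [0.6034, -0.119, -0.0071]
ee_rot: [180.0, -0.1, 12.6]
ft_force: [-0.7, 0.7, -1.6]
opening: 0.0245
grip_force: 61.2
```

>>> play_rows(steps=[0, 0, 0.1, 0, 0, 0, 0, 0, 0.03, 0.28, 0, 0, 0, 0, 0, 0.1, 0.5, 0, 0, 0.02, 0, -0.02, 0.2, 0.65, 0, 0, 0.06, 0, -0.04, 0.32, 0.75, 0, 0, 0.1, 0, -0.07, 0.45, 0.8, 0, 0, 0.16, 0, -0.1, 0.58, 0.8, 0, 0, 0.22, 0, -0.13, 0.72, 0.8, 0, 0, 0.28, 0, -0.16, 0.86, 0.8, 0, 0, 0.34, 0, -0.2, 1, 0.8, 0, 0, 0.4, 0])

```text
clock: 16.8
ee_pos: [0.5825, -0.0175, 0.0725]
ee_rot: [-180.0, -0.0, 49.0]
ft_force: [0.4, -0.8, -1.5]
opening: 0.0243
grip_force: 61.3
```

>>> play_rows(steps=[-0.05, 0.1, 0, 0, 0, 0.04, 0, -0.1, 0.2, 0, 0, 0, 0.08, 0, -0.15, 0.3, 0, 0, 0, 0.12, 0, -0.2, 0.4, 0, 0, 0, 0.16, 0, -0.25, 0.5, 0, 0, 0, 0.2, 0, -0.3, 0.6, 0, 0, 0, 0.24, 0, -0.35, 0.7, 0, 0, 0, 0.28, 0, -0.4, 0.8, 0, 0, 0, 0.32, 0, -0.45, 0.9, 0, 0, 0, 0.36, 0, -0.5, 1, 0, 0, 0, 0.4, 0])

```text
clock: 18.05
ee_pos: [0.5327, 0.0817, 0.0723]
ee_rot: [180.0, -0.0, 84.8]
ft_force: [0.7, 0.1, -0.5]
opening: 0.0247
grip_force: 61.3
```

>>> play_rows(steps=[-0.03, 0.14, 0, 0, 0, 0, 0, -0.07, 0.3, 0, 0, 0, 0, 0, -0.1, 0.46, 0, 0, 0, 0, 0, -0.13, 0.62, 0, 0, 0, 0, 0, -0.17, 0.76, 0, 0, 0, 0, 0, -0.19, 0.86, -0.02, 0, 0, 0, 0, -0.19, 0.86, -0.14, 0, 0, 0, 0, -0.19, 0.86, -0.3, 0, 0, 0, 0, -0.19, 0.86, -0.42, 0, 0, 0, 0, -0.19, 0.86, -0.5, 0, 0, 0, 0])

```text
clock: 19.3
ee_pos: [0.5136, 0.1662, 0.021]
ee_rot: [-179.9, 0.0, 84.5]
ft_force: [0.9, 0.1, -2.0]
opening: 0.0245
grip_force: 61.4
```

```bash
cat > chk.py <<'E'
from cell import *
from h import *
import sys
o=get_obs(); print(o['ee_pos'].round(4),o['ee_rot'].round(1),round(o['opening'],4),o['clock'])
P=[]
for n in ("scene","side"):
    c=camera_info(n); p,d=snapshot(n)
    for s in strips(p,d,c,box=(.4,.72,-.45,.4)): print(n,*s)
    x=c['R']@[.57,.18,.02]+c['t']; u,v=int(c['fx']*x[0]/x[2]+c['cx']),int(c['fy']*x[1]/x[2]+c['cy'])
    P.append(cv2.resize(p[v-60:v+60,u-80:u+80],(400,300)))
cv2.imwrite(f"pics/{sys.argv[1]}.png",np.hstack(P))
E
python3 chk.py p2
```

```text
[0.5136 0.1662 0.021 ] [-179.9    0.    84.5] 0.0245 19.3
scene [172 209] 442 -357 22.9 88 25 18.0
scene [337 238] 516 144 51.3 32 17 13.5
scene [354 241] 520 191 51.1 34 24 -15.5
scene [148 248] 603 -366 22.9 71 26 -5.4
scene [400 254] 528 315 30.9 67 28 82.0
scene [394 269] 583 294 31.1 98 27 84.9
scene [316 271] 622 99 31.1 128 28 83.4
scene [387 285] 636 275 31.1 129 27 85.4
side [241 173] 520 316 29.4 78 24 75.2
side [279 173] 628 239 29.2 69 25 84.3
side [262 180] 517 158 49.0 64 28 58.5
side [301 189] 616 96 29.5 132 29 84.1
side [413 273] 600 -370 21.4 71 27 -4.8
side [358 299] 438 -361 21.8 85 27 16.4
```

View pics/p2.png

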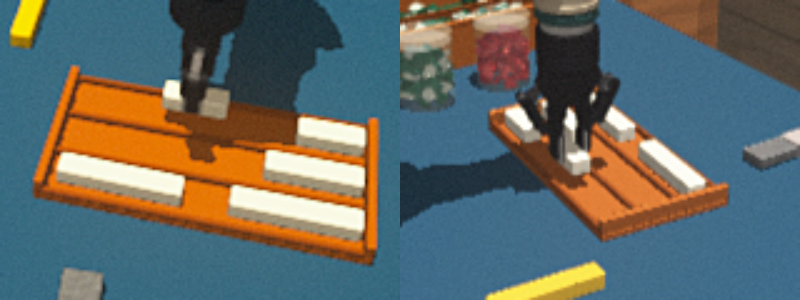

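>>> play_rows(steps=[0, 0, -0.09, 0, 0, 0, 0, 0, 0, -0.16, 0, 0, 0, 0, 0, 0, -0.2, 0, 0, 0, 0, 0, 0, -0.22, 0, 0, 0, 0, 0, 0, -0.22, 0, 0, 0, 0, 0, 0, -0.22, 0, 0, 0, 0.5, 0, 0, -0.22, 0, 0, 0, 0.5, 0, 0, -0.22, 0, 0, 0, 0.5, 0, 0, 0, 0, 0, 0, 0.5, 0, 0, 0.3, 0, 0, 0, 0.5])

```text
clock: 20.65
ee_pos: [0.5133, 0.1668, 0.0522]
ee_rot: [-179.9, 0.0, 84.6]
ft_force: [-0.1, 0.2, 0.5]
opening: 0.0427
grip_force: 0.0
```

>>> play_rows(steps=[0.01, -0.1, 0.03, 0, 0, -0.02, 0.6, 0.03, -0.2, 0.06, 0, 0, -0.04, 0.6, 0.04, -0.3, 0.1, 0, 0, -0.06, 0.6, 0.06, -0.4, 0.1, 0, 0, -0.08, 0.6, 0.07, -0.5, 0.1, 0, 0, -0.1, 0.6, 0.09, -0.6, 0.1, 0, 0, -0.12, 0.6, 0.1, -0.7, 0.1, 0, 0, -0.14, 0.6, 0.12, -0.8, 0.1, 0, 0, -0.16, 0.6, 0.13, -0.9, 0.1, 0, 0, -0.18, 0.6, 0.15, -1, 0.1, 0, 0, -0.2, 0.6])

```text
clock: 21.9
ee_pos: [0.529, 0.0664, 0.0623]
ee_rot: [-180.0, 0.0, 66.5]
ft_force: [0.1, 0.5, 0.0]
opening: 0.0513
grip_force: 0.0
```

>>> play_rows(steps=[0.01, -0.1, 0, 0, 0, -0.02, 0.6, 0.03, -0.2, 0, 0, 0, -0.04, 0.6, 0.04, -0.3, 0, 0, 0, -0.06, 0.6, 0.06, -0.4, 0, 0, 0, -0.08, 0.6, 0.07, -0.5, 0, 0, 0, -0.1, 0.6, 0.09, -0.6, 0, 0, 0, -0.12, 0.6, 0.1, -0.7, 0, 0, 0, -0.14, 0.6, 0.12, -0.8, 0, 0, 0, -0.16, 0.6, 0.13, -0.9, 0, 0, 0, -0.18, 0.6, 0.15, -1, 0, 0, 0, -0.2, 0.6])

```text
clock: 23.15
ee_pos: [0.544, -0.0336, 0.0623]
ee_rot: [-180.0, 0.0, 48.5]
ft_force: [-0.6, 0.2, 0.3]
opening: 0.0513
grip_force: 0.0
```

>>> play_rows(steps=[0.01, -0.1, 0, 0, 0, -0.02, 0.6, 0.03, -0.2, 0, 0, 0, -0.04, 0.6, 0.04, -0.3, 0, 0, 0, -0.06, 0.6, 0.06, -0.4, 0, 0, 0, -0.08, 0.6, 0.07, -0.5, 0, 0, 0, -0.1, 0.6, 0.09, -0.6, 0, 0, 0, -0.12, 0.6, 0.1, -0.7, 0, 0, 0, -0.14, 0.6, 0.12, -0.8, 0, 0, 0, -0.16, 0.6, 0.13, -0.9, 0, 0, 0, -0.18, 0.6, 0.15, -1, 0, 0, 0, -0.2, 0.6])

```text
clock: 24.4
ee_pos: [0.5591, -0.1336, 0.0623]
ee_rot: [-180.0, 0.0, 30.5]
ft_force: [0.0, -0.6, 0.6]
opening: 0.0515
grip_force: 0.0
```

>>> play_rows(steps=[0.01, -0.1, 0, 0, 0, -0.02, 0.6, 0.03, -0.2, 0, 0, 0, -0.04, 0.6, 0.04, -0.3, 0, 0, 0, -0.06, 0.6, 0.06, -0.4, 0, 0, 0, -0.08, 0.6, 0.07, -0.5, 0, 0, 0, -0.1, 0.6, 0.09, -0.6, 0, 0, 0, -0.12, 0.6, 0.1, -0.7, 0, 0, 0, -0.14, 0.6, 0.12, -0.8, 0, 0, 0, -0.16, 0.6, 0.13, -0.9, 0, 0, 0, -0.18, 0.6, 0.15, -1, 0, 0, 0, -0.2, 0.6])

```text
clock: 25.65
ee_pos: [0.574, -0.2337, 0.0623]
ee_rot: [-180.0, 0.0, 12.5]
ft_force: [-0.3, 0.1, 0.2]
opening: 0.051
grip_force: 0.0
```

>>> play_rows(steps=[0.01, -0.1, 0, 0, 0, -0.02, 0.6, 0.03, -0.2, 0, 0, 0, -0.04, 0.6, 0.04, -0.3, 0, 0, 0, -0.06, 0.6, 0.06, -0.4, 0, 0, 0, -0.08, 0.6, 0.07, -0.5, 0, 0, 0, -0.1, 0.6, 0.09, -0.6, 0, 0, 0, -0.12, 0.6, 0.1, -0.7, 0, 0, 0, -0.14, 0.6, 0.12, -0.8, 0, 0, 0, -0.16, 0.6, 0.13, -0.9, 0, 0, 0, -0.18, 0.6, 0.15, -1, 0, 0, 0, -0.2, 0.6])

```text
clock: 26.9
ee_pos: [0.589, -0.3337, 0.0623]
ee_rot: [-180.0, 0.0, -5.5]
ft_force: [0.2, -0.4, -0.5]
opening: 0.0512
grip_force: 0.0
```

>>> play_rows(steps=[0.04, -0.12, 0, 0, 0, 0, 0.6, 0.09, -0.25, 0, 0, 0, 0, 0.6, 0.13, -0.35, -0.08, 0, 0, 0, 0.6, 0.13, -0.35, -0.26, 0, 0, 0, 0.6, 0.13, -0.35, -0.46, 0, 0, 0, 0.6, 0.13, -0.35, -0.62, 0, 0, 0, 0.6, 0.13, -0.35, -0.7, 0, 0, 0, 0.6, 0.13, -0.35, -0.7, 0, 0, 0, 0, 0.13, -0.35, -0.7, 0, 0, 0, 0, 0.13, -0.35, -0.7, 0, 0, 0, 0])

```text
clock: 28.15
ee_pos: [0.6024, -0.3681, -0.007]
ee_rot: [180.0, -0.1, -5.4]
ft_force: [-0.1, -0.3, -1.2]
opening: 0.0247
grip_force: 62.0
```

>>> play_rows(steps=[0, 0, 0.1, 0, 0, 0, 0, 0, 0.03, 0.28, 0, 0, 0, 0, 0, 0.1, 0.5, 0, 0, 0.02, 0, -0.02, 0.2, 0.65, 0, 0, 0.04, 0, -0.04, 0.32, 0.75, 0, 0, 0.07, 0, -0.07, 0.45, 0.8, 0, 0, 0.1, 0, -0.1, 0.58, 0.8, 0, 0, 0.13, 0, -0.13, 0.72, 0.8, 0, 0, 0.17, 0, -0.16, 0.86, 0.8, 0, 0, 0.21, 0, -0.2, 1, 0.8, 0, 0, 0.25, 0])

```text
clock: 29.4
ee_pos: [0.5813, -0.2665, 0.0715]
ee_rot: [-179.9, 0.1, 17.3]
ft_force: [0.7, -0.3, -0.7]
opening: 0.0247
grip_force: 62.1
```

>>> play_rows(steps=[-0.02, 0.1, 0, 0, 0, 0.02, 0, -0.04, 0.2, 0, 0, 0, 0.05, 0, -0.06, 0.3, 0, 0, 0, 0.08, 0, -0.08, 0.4, 0, 0, 0, 0.1, 0, -0.1, 0.5, 0, 0, 0, 0.12, 0, -0.12, 0.6, 0, 0, 0, 0.15, 0, -0.14, 0.7, 0, 0, 0, 0.18, 0, -0.16, 0.8, 0, 0, 0, 0.2, 0, -0.18, 0.9, 0, 0, 0, 0.22, 0, -0.2, 1, 0, 0, 0, 0.25, 0])

```text
clock: 30.65
ee_pos: [0.5619, -0.1673, 0.0723]
ee_rot: [180.0, 0.0, 39.8]
ft_force: [0.7, 0.2, -0.7]
opening: 0.0247
grip_force: 62.1
```

>>> play_rows(steps=[-0.02, 0.1, 0, 0, 0, 0.02, 0, -0.04, 0.2, 0, 0, 0, 0.05, 0, -0.06, 0.3, 0, 0, 0, 0.08, 0, -0.08, 0.4, 0, 0, 0, 0.1, 0, -0.1, 0.5, 0, 0, 0, 0.12, 0, -0.12, 0.6, 0, 0, 0, 0.15, 0, -0.14, 0.7, 0, 0, 0, 0.18, 0, -0.16, 0.8, 0, 0, 0, 0.2, 0, -0.18, 0.9, 0, 0, 0, 0.22, 0, -0.2, 1, 0, 0, 0, 0.25, 0])

```text
clock: 31.9
ee_pos: [0.5419, -0.0673, 0.0723]
ee_rot: [180.0, -0.0, 62.3]
ft_force: [0.3, 0.7, -1.8]
opening: 0.0243
grip_force: 62.1
```

>>> play_rows(steps=[-0.02, 0.1, 0, 0, 0, 0.02, 0, -0.04, 0.2, 0, 0, 0, 0.05, 0, -0.06, 0.3, 0, 0, 0, 0.08, 0, -0.08, 0.4, 0, 0, 0, 0.1, 0, -0.1, 0.5, 0, 0, 0, 0.12, 0, -0.12, 0.6, 0, 0, 0, 0.15, 0, -0.14, 0.7, 0, 0, 0, 0.18, 0, -0.16, 0.8, 0, 0, 0, 0.2, 0, -0.18, 0.9, 0, 0, 0, 0.22, 0, -0.2, 1, 0, 0, 0, 0.25, 0])

```text
clock: 33.15
ee_pos: [0.5219, 0.0327, 0.0723]
ee_rot: [180.0, 0.0, 84.8]
ft_force: [-0.3, -0.2, -1.7]
opening: 0.0247
grip_force: 62.1
```

>>> play_rows(steps=[-0.04, 0.1, 0, 0, 0, 0, 0, -0.09, 0.24, 0, 0, 0, 0, 0, -0.13, 0.37, 0, 0, 0, 0, 0, -0.16, 0.45, -0.03, 0, 0, 0, 0, -0.16, 0.45, -0.15, 0, 0, 0, 0, -0.16, 0.45, -0.3, 0, 0, 0, 0, -0.16, 0.45, -0.42, 0, 0, 0, 0, -0.16, 0.45, -0.5, 0, 0, 0, 0, -0.16, 0.45, -0.5, 0, 0, 0, 0, -0.16, 0.45, -0.5, 0, 0, 0, 0])

```text
clock: 34.4
ee_pos: [0.5063, 0.0769, 0.0225]
ee_rot: [180.0, -0.0, 84.6]
ft_force: [-0.1, -0.1, -2.3]
opening: 0.0244
grip_force: 62.1
```

```bash
python3 chk.py p3
```

```text
[0.5063 0.0769 0.0225] [180.   -0.   84.6] 0.0244 34.4
scene [172 209] 441 -357 23.0 86 25 17.0
scene [304 232] 508 52 52.4 28 15 24.3
scene [321 235] 510 102 52.6 29 25 -2.5
scene [346 245] 518 171 31.1 66 26 88.4
scene [400 254] 529 314 31.3 67 26 85.0
scene [394 269] 582 295 31.2 98 27 85.9
scene [316 271] 621 99 31.0 128 28 83.8
scene [387 285] 637 275 31.2 129 27 84.4
side [254 167] 581 317 29.8 64 26 82.4
side [241 173] 524 313 29.5 79 25 80.8
side [301 189] 617 95 29.5 131 30 84.3
side [259 190] 505 145 28.9 116 23 80.3
side [276 197] 509 72 51.4 68 27 69.1
side [359 298] 438 -361 21.9 84 26 18.6
```

View pics/p3.png

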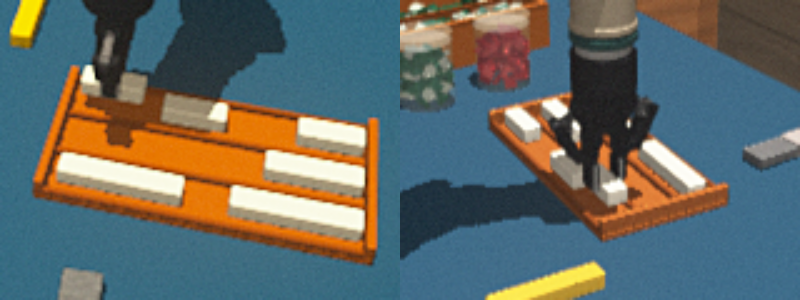

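The held short strip hangs above the near row at scene crop px (115,85), clear of the first short (195,110) and the end wall. Release it, then go to the medium.

>>> play_rows(steps=[0, 0, -0.09, 0, 0, 0, 0, 0, 0, -0.16, 0, 0, 0, 0, 0, 0, -0.2, 0, 0, 0, 0, 0, 0, -0.22, 0, 0, 0, 0, 0, 0, -0.22, 0, 0, 0, 0, 0, 0, -0.22, 0, 0, 0, 0.5, 0, 0, -0.22, 0, 0, 0, 0.5, 0, 0, -0.22, 0, 0, 0, 0.5, 0, 0, 0, 0, 0, 0, 0.5, 0, 0, 0.3, 0, 0, 0, 0.5])

```text
clock: 35.75
ee_pos: [0.5053, 0.0769, 0.0522]
ee_rot: [-179.9, 0.0, 84.6]
ft_force: [0.1, 0.4, -0.0]
opening: 0.0426
grip_force: 0.0
```

>>> play_rows(steps=[-0.02, -0.1, 0.03, 0, 0, -0.02, 0.6, -0.04, -0.2, 0.06, 0, 0, -0.04, 0.6, -0.06, -0.3, 0.1, 0, 0, -0.05, 0.6, -0.08, -0.4, 0.1, 0, 0, -0.07, 0.6, -0.09, -0.5, 0.1, 0, 0, -0.09, 0.6, -0.11, -0.6, 0.1, 0, 0, -0.11, 0.6, -0.13, -0.7, 0.1, 0, 0, -0.13, 0.6, -0.15, -0.8, 0.1, 0, 0, -0.15, 0.6, -0.17, -0.9, 0.1, 0, 0, -0.17, 0.6, -0.18, -1, 0.1, 0, 0, -0.18, 0.6])

```text
clock: 37.0
ee_pos: [0.4878, -0.0236, 0.0623]
ee_rot: [-180.0, 0.0, 68.3]
ft_force: [-0.2, -0.7, 1.1]
opening: 0.0513
grip_force: 0.0
```

>>> play_rows(steps=[-0.02, -0.1, 0, 0, 0, -0.02, 0.6, -0.04, -0.2, 0, 0, 0, -0.04, 0.6, -0.06, -0.3, 0, 0, 0, -0.05, 0.6, -0.08, -0.4, 0, 0, 0, -0.07, 0.6, -0.09, -0.5, 0, 0, 0, -0.09, 0.6, -0.11, -0.6, 0, 0, 0, -0.11, 0.6, -0.13, -0.7, 0, 0, 0, -0.13, 0.6, -0.15, -0.8, 0, 0, 0, -0.15, 0.6, -0.17, -0.9, 0, 0, 0, -0.17, 0.6, -0.18, -1, 0, 0, 0, -0.18, 0.6])

```text
clock: 38.25
ee_pos: [0.4698, -0.1236, 0.0623]
ee_rot: [-180.0, 0.0, 52.1]
ft_force: [0.3, 0.4, -0.9]
opening: 0.0514
grip_force: 0.0
```

>>> play_rows(steps=[-0.02, -0.1, 0, 0, 0, -0.02, 0.6, -0.04, -0.2, 0, 0, 0, -0.04, 0.6, -0.06, -0.3, 0, 0, 0, -0.05, 0.6, -0.08, -0.4, 0, 0, 0, -0.07, 0.6, -0.09, -0.5, 0, 0, 0, -0.09, 0.6, -0.11, -0.6, 0, 0, 0, -0.11, 0.6, -0.13, -0.7, 0, 0, 0, -0.13, 0.6, -0.15, -0.8, 0, 0, 0, -0.15, 0.6, -0.17, -0.9, 0, 0, 0, -0.17, 0.6, -0.18, -1, 0, 0, 0, -0.18, 0.6])

```text
clock: 39.5
ee_pos: [0.4518, -0.2236, 0.0623]
ee_rot: [-180.0, 0.0, 35.9]
ft_force: [-0.4, -0.1, 0.2]
opening: 0.0514
grip_force: 0.0
```

>>> play_rows(steps=[-0.02, -0.1, 0, 0, 0, -0.02, 0.6, -0.04, -0.2, 0, 0, 0, -0.04, 0.6, -0.06, -0.3, 0, 0, 0, -0.05, 0.6, -0.08, -0.4, 0, 0, 0, -0.07, 0.6, -0.09, -0.5, 0, 0, 0, -0.09, 0.6, -0.11, -0.6, 0, 0, 0, -0.11, 0.6, -0.13, -0.7, 0, 0, 0, -0.13, 0.6, -0.15, -0.8, 0, 0, 0, -0.15, 0.6, -0.17, -0.9, 0, 0, 0, -0.17, 0.6, -0.18, -1, 0, 0, 0, -0.18, 0.6])

```text
clock: 40.75
ee_pos: [0.4338, -0.3236, 0.0623]
ee_rot: [-180.0, 0.0, 19.7]
ft_force: [-0.0, 0.4, 0.3]
opening: 0.0513
grip_force: 0.0
```

>>> play_rows(steps=[-0.01, -0.13, 0, 0, 0, -0.01, 0.6, -0.02, -0.27, 0, 0, 0, -0.02, 0.6, -0.02, -0.38, -0.08, 0, 0, -0.02, 0.6, -0.02, -0.38, -0.26, 0, 0, -0.02, 0.6, -0.02, -0.38, -0.46, 0, 0, -0.02, 0.6, -0.02, -0.38, -0.62, 0, 0, -0.02, 0.6, -0.02, -0.38, -0.7, 0, 0, -0.02, 0.6, -0.02, -0.38, -0.7, 0, 0, -0.02, 0, -0.02, -0.38, -0.7, 0, 0, -0.02, 0, -0.02, -0.38, -0.7, 0, 0, -0.02, 0])

```text
clock: 42.0
ee_pos: [0.4323, -0.3611, -0.0073]
ee_rot: [180.0, -0.0, 18.0]
ft_force: [0.5, 0.1, -1.3]
opening: 0.0243
grip_force: 60.6
```

>>> play_rows(steps=[0, 0, 0.1, 0, 0, 0, 0, 0, 0.03, 0.28, 0, 0, 0, 0, 0, 0.1, 0.5, 0, 0, 0.02, 0, 0.03, 0.2, 0.65, 0, 0, 0.04, 0, 0.06, 0.32, 0.75, 0, 0, 0.06, 0, 0.1, 0.45, 0.8, 0, 0, 0.09, 0, 0.15, 0.58, 0.8, 0, 0, 0.12, 0, 0.2, 0.72, 0.8, 0, 0, 0.15, 0, 0.25, 0.86, 0.8, 0, 0, 0.17, 0, 0.3, 1, 0.8, 0, 0, 0.19, 0])

```text
clock: 43.25
ee_pos: [0.4622, -0.2599, 0.072]
ee_rot: [-180.0, 0.0, 35.2]
ft_force: [0.5, -0.0, -1.0]
opening: 0.0244
grip_force: 60.7
```

>>> play_rows(steps=[0.03, 0.1, 0, 0, 0, 0.02, 0, 0.06, 0.2, 0, 0, 0, 0.04, 0, 0.09, 0.3, 0, 0, 0, 0.06, 0, 0.12, 0.4, 0, 0, 0, 0.08, 0, 0.15, 0.5, 0, 0, 0, 0.1, 0, 0.18, 0.6, 0, 0, 0, 0.12, 0, 0.21, 0.7, 0, 0, 0, 0.14, 0, 0.24, 0.8, 0, 0, 0, 0.16, 0, 0.27, 0.9, 0, 0, 0, 0.18, 0, 0.3, 1, 0, 0, 0, 0.19, 0])

```text
clock: 44.5
ee_pos: [0.4922, -0.1603, 0.0723]
ee_rot: [180.0, -0.0, 52.3]
ft_force: [-0.1, -0.2, -1.5]
opening: 0.0243
grip_force: 60.7
```

>>> play_rows(steps=[0.03, 0.1, 0, 0, 0, 0.02, 0, 0.06, 0.2, 0, 0, 0, 0.04, 0, 0.09, 0.3, 0, 0, 0, 0.06, 0, 0.12, 0.4, 0, 0, 0, 0.08, 0, 0.15, 0.5, 0, 0, 0, 0.1, 0, 0.18, 0.6, 0, 0, 0, 0.12, 0, 0.21, 0.7, 0, 0, 0, 0.14, 0, 0.24, 0.8, 0, 0, 0, 0.16, 0, 0.27, 0.9, 0, 0, 0, 0.17, 0, 0.3, 1, 0, 0, 0, 0.18, 0])

```text
clock: 45.75
ee_pos: [0.5222, -0.0603, 0.0723]
ee_rot: [180.0, -0.0, 68.5]
ft_force: [-0.0, -0.6, -2.2]
opening: 0.0243
grip_force: 60.7
```

>>> play_rows(steps=[0.03, 0.1, 0, 0, 0, 0.02, 0, 0.06, 0.2, 0, 0, 0, 0.04, 0, 0.09, 0.3, 0, 0, 0, 0.06, 0, 0.12, 0.4, 0, 0, 0, 0.08, 0, 0.15, 0.5, 0, 0, 0, 0.1, 0, 0.18, 0.6, 0, 0, 0, 0.12, 0, 0.21, 0.7, 0, 0, 0, 0.14, 0, 0.24, 0.8, 0, 0, 0, 0.16, 0, 0.27, 0.9, 0, 0, 0, 0.17, 0, 0.3, 1, 0, 0, 0, 0.18, 0])

```text
clock: 47.0
ee_pos: [0.5522, 0.0397, 0.0723]
ee_rot: [-180.0, -0.0, 84.7]
ft_force: [-0.8, 1.1, -1.8]
opening: 0.0247
grip_force: 60.7
```

>>> play_rows(steps=[0.03, 0.12, 0, 0, 0, 0, 0, 0.06, 0.26, 0, 0, 0, 0, 0, 0.09, 0.4, 0, 0, 0, 0, 0, 0.11, 0.48, -0.03, 0, 0, 0, 0, 0.11, 0.48, -0.15, 0, 0, 0, 0, 0.11, 0.48, -0.3, 0, 0, 0, 0, 0.11, 0.48, -0.42, 0, 0, 0, 0, 0.11, 0.48, -0.5, 0, 0, 0, 0, 0.11, 0.48, -0.5, 0, 0, 0, 0, 0.11, 0.48, -0.5, 0, 0, 0, 0])

```text
clock: 48.25
ee_pos: [0.5633, 0.0869, 0.0225]
ee_rot: [180.0, -0.0, 84.6]
ft_force: [0.5, 1.0, -2.0]
opening: 0.0244
grip_force: 60.7
```

```bash
python3 chk.py p4
```

```text
[0.5633 0.0869 0.0225] [180.   -0.   84.6] 0.0244 48.25
scene [302 243] 560 57 52.4 33 29 86.4
scene [338 247] 568 118 50.4 38 35 81.4
scene [400 254] 528 314 30.9 67 26 84.0
scene [394 269] 583 295 31.3 98 28 84.3
scene [316 271] 621 99 30.9 128 26 84.1
scene [387 285] 637 275 31.1 129 27 83.9
side [267 164] 635 318 29.0 41 26 75.9
side [258 171] 578 297 29.1 108 29 84.5
side [241 173] 523 314 29.1 75 27 82.2
side [299 190] 562 71 49.9 79 30 75.9
side [267 196] 507 119 29.3 160 28 84.7
```

View pics/p4.png

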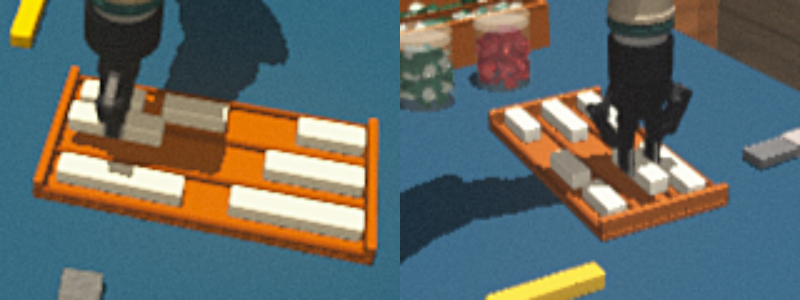

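The medium strip is held over the middle row (scene crop px (65–165,120)), with both shorts and the long flat in their rows. Release and lift clear.

>>> play_rows(steps=[0, 0, -0.09, 0, 0, 0, 0, 0, 0, -0.16, 0, 0, 0, 0, 0, 0, -0.2, 0, 0, 0, 0, 0, 0, -0.22, 0, 0, 0, 0, 0, 0, -0.22, 0, 0, 0, 0, 0, 0, -0.22, 0, 0, 0, 0.5, 0, 0, -0.22, 0, 0, 0, 0.5, 0, 0, -0.22, 0, 0, 0, 0.5, 0, 0, 0, 0, 0, 0, 0.5, 0, 0, 0.3, 0, 0, 0, 0.5])

```text
clock: 49.6
ee_pos: [0.5623, 0.0869, 0.0522]
ee_rot: [-179.9, 0.0, 84.6]
ft_force: [0.1, -0.0, 0.0]
opening: 0.0424
grip_force: 0.0
```

>>> play_rows(steps=[0, -0.05, 0.1, 0, 0, 0, 0.5, 0, -0.1, 0.2, 0, 0, 0, 0.5, 0, -0.2, 0.3, 0, 0, 0, 0.5, 0, -0.3, 0.4, 0, 0, 0, 0.5, 0, -0.45, 0.5, 0, 0, 0, 0.5, 0, -0.6, 0.6, 0, 0, 0, 0.5, 0, -0.75, 0.7, 0, 0, 0, 0.5, 0, -0.9, 0.8, 0, 0, 0, 0.5, 0, -1, 0.9, 0, 0, 0, 0.5, 0, -1, 0.9, 0, 0, 0, 0.5])

```text
clock: 50.85
ee_pos: [0.5636, -0.0141, 0.1433]
ee_rot: [179.9, 0.0, 84.5]
ft_force: [-0.0, -0.2, -0.2]
opening: 0.0427
grip_force: 0.0
```

```bash
python3 chk.py p5
```

```text
[ 0.5636 -0.0141  0.1433] [179.9   0.   84.5] 0.0427 50.85
scene [313 239] 509 80 30.9 67 24 84.6
scene [346 244] 515 171 30.9 69 28 83.5
scene [314 255] 564 89 30.9 98 28 83.7
scene [400 254] 529 314 30.9 67 27 85.3
scene [394 269] 582 295 31.1 98 29 83.4
scene [316 271] 621 99 30.9 128 28 84.0
scene [387 285] 637 275 31.2 129 28 85.3
side [274 170] 632 273 29.3 138 29 83.5
side [258 171] 577 291 29.5 103 27 83.3
side [241 173] 523 315 29.2 79 26 83.5
side [301 189] 617 97 29.5 131 29 83.8
side [267 195] 507 120 29.6 161 27 84.5
side [288 195] 559 84 29.3 100 26 84.1
```

View pics/p5.png

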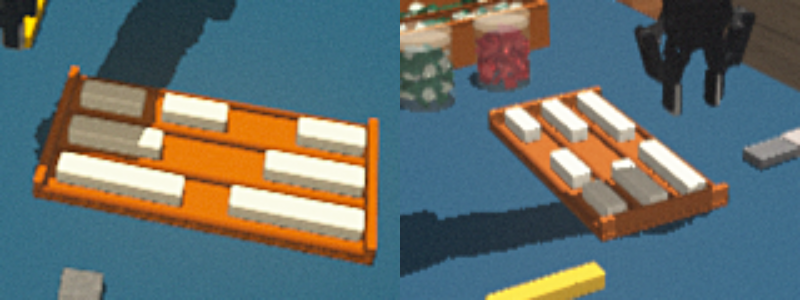

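All four strips lie flat at sample height (tops within 0.3 mm of the samples' in each view), each in its matching row and well separated.

```bash
python3 -c "
from cell import *
print(finish_job())"
```

```text
the job is handed in; nothing more can be done
None
```

I laid all four white strips flat in the tray rows that match their samples and handed the job in at about 51 s of the 72 s allowed; the first grasp closed just above the long strip and was redone lower.

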